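# Trip test of the silversmith's bench power box

### The arm

A 7-joint arm with a two-finger parallel gripper is mounted at the origin on the work surface. World frame = base frame: x ahead of the robot, y to its left, z up, the work surface at z = 0. Lengths are in m, angles in rad, forces in N, time in s.
With the tool pointing down it reaches from about 0.4 to 0.85 m from the base axis. Payload 10.4 kg.
Tool frame: the origin (TCP) lies at the very end of the fingers, on their centre line; the grasp point (between the pads) lies 19 mm behind it (manip.grip_point_offset is the distance from the TCP to the grasp point, in m); z points along the fingers, y is the line along which they close (so a half turn about z gives the same grasp; the last joint's range is limited). The gripper opens to 85 mm and grips with 20 to 120 N. Pads are 22 mm wide; open, the fingers measure 114 mm over their backs; the gripper's body (76 mm by 85 mm) begins 54 mm behind the grasp point. The pads swing forward as they close: fully open they stand 13 mm farther back than shut.
Start: joints at [-1.33, 0.332, -0.065, 1.46, 0.022, 1.35, -0.088], TCP at [0.163, 0.603, 0.193] pointing down, gripper open.
Joint ranges: [-2.6, 2.6], [-0.5, 2.12], [-1.47, 1.34], [0.16, 2.42], [-1.27, 4.41], [0.06, 2.06], [-2.6, 2.6]. Speed limits (rad/s): [2.22, 2.22, 2.79, 2.79, 3.14, 3.14, 3.14].

### API

Orientations are given as a unit quaternion [x, y, z, w].
In Python, from workcell import manip gives the robot as it stands. The module is installed in compiled form; this text tells all that it offers.
- The arm moves only by the tool step_arm, never from a script. Its argument "moves" is a list of rows, each a list of 7 numbers: the closure, from 0 (fully open) to 1 (shut), then the shift along the world's x, y, z in mm, then the turn, a rotation vector about the world's x, y, z in rad. In form: [[grip, tx, ty, tz, ax, ay, az], ...]. A call has 1 to 10 rows; each row is the pose to reach, as a shift and turn from the pose commanded when the call began; what a row does not reach only later rows make up. A row lasts 1/10 s, in which the tool goes at most 50 mm and 8.59 degrees, less where a joint would pass 70% of its speed; a pose out of reach is approached as far as the arm can. A call with a gripper value outside its range is refused whole. The fingers move at their own pace and stop on an object; "grip_force" is the grip in N (left out, the last holds). Time passes only in rows, so rows that repeat a pose let the fingers close. It gives the time, the measured TCP pose, the force, the opening and the grip force at its end, in the units of the state.
- manip.get_obs(): the state, without advancing time (a new reading comes with each control period).
- manip.camera(name): name is "scene" or "top"; returns a dict with "image" (480x640x3 uint8, blue, green, red), "K" (3x3 intrinsics, pixels), "dist_coeffs" ([k1, k2, p1, p2, k3] as OpenCV has them; the pictures are not rectified), "rvec" (rotation vector, rad) and "tvec" (3), from world to camera coordinates, as OpenCV has them. Camera axes: x right, y down, z forward; pixel columns grow to the right and rows downward; lengths in m; the calibration is good to about 2 mm. A picture is of the moment at which its call begins. There is no depth.
- manip.hand_in(): hands the job in; it is judged then, once.
The state is a dict: "clock": time; "joint_pos": joint angles; "joint_velocities": joint speeds; "tau": joint torques, N m; "position": TCP position; "ee_rot": TCP orientation; "ft_force": force on the tool from outside, world axes, zero at the start; "torque": the same for the moment, N m; "grip_width": opening from 0.0 (shut) to 1.0 (fully open); "grasp_force": force on a finger pad.
Only numpy, scipy, OpenCV 4.12 (cv2) and the standard library are available. Lean on these libraries where they do the work, as an engineer would, in place of code of your own. Each camera call takes 0.05 s, during which the arm holds its last target. There are 200 camera calls.

### The job

Test the safety trip of the bench power box before the lamp is used: first move the pink can away from in front of the red lever, leaving it standing upright on the bench well clear of the lever's swing, and press the yellow test button so that the lever drops by itself. Then swing the lever fully back up so that it stays there, and only after that slide the lamp dimmer's white grip until it is level with the green marker. Leave the other things on the bench where they are and do not knock the can over.

Things in the scene. Friction and masses are not known exactly. Their poses are not given: they have to be found in the camera images.
- power_box: grey power box fixed to the bench, 110 (x) x 220 (y) x 92 mm high, front with round outlets to its -x; origin: centre of its underside. In its own frame the lever's hinge line runs along y at x = 0, z = 80 mm; the lever swings in the plane y = -35 mm through a 34 mm slot open to the front and top; the yellow test button is at x = -18, y = +75 mm on top
- lever (a joint): angle of the red lever, rad: 0 = fully up (leaning 0.2 rad back from vertical to the box's +x, where its weight holds it), growing as it falls forward to the box's -x; 1.65 = fully dropped, nearly level, its cross bar 120 mm in front of the hinge line and about 95 mm over the bench. It tips over by its own weight (about 1 N at the bar) either side of vertical (0.2 rad)
- lever_bar (a point): centre of the red cross bar at the lever's end: round, 16 mm thick, 70 mm long along the box's y, 120 mm from the hinge line. The lever's arm is 20 mm wide, 12 mm thick
- test_button (a joint): travel of the test button, m: 0 = out, 0.008 = fully in (about 4 to 5 N); it trips the lever at about 5 mm and springs back
- button_top (a point): centre of the top face of the yellow test button, 28 mm wide, 108 mm over the bench, in a white collar; pressed straight down
- can: pink aerosol can with a white cap, 56 mm wide (48 mm above z = 120 mm), 150 mm high, about 0.25 kg, loose, standing; origin: centre of its underside, z up its axis. It starts in front of the power box, in the lever's way
- dimmer: dark wood lamp dimmer fixed to the bench, 100 (x) x 210 (y) x 40 mm high; origin: centre of its underside. On it an aluminium track 40 mm wide, 170 mm long, 14 mm high lies along its y
- fader (a joint): position of the dimmer's grip, m: 0 = at the -y end, 0.12 = at the +y end; friction about 1.5 N
- fader_top (a point): centre of the top of the dimmer's white grip: 28 (x) x 20 (y) x 40 mm high, its top 94 mm over the bench; slides along the dimmer's y
- marker: green marker: two tabs on the dimmer's top, one each side of the track, 12 mm wide along y; origin midway between them on the track's centre line, 40 mm over the bench. The grip is set when it has the same y as this origin in the dimmer's frame
- glasses_case: dark grey glasses case, 150 (x) x 60 (y) x 45 mm high, loose; origin: centre of its underside. Leave alone
- pen_tray: wooden pen tray with three pens, 170 (x) x 65 (y) x 18 mm high, loose; origin: centre of its underside. Leave alone
- pliers: pliers with light blue handles, 165 (x) x 66 (y) x 15 mm high, loose, lying flat; origin: about the middle, at the bench. Leave alone
- wood_block: wooden block with a small dark pouch on it, 70 (x) x 110 (y) x 56 mm high, loose, in front of the dimmer; origin: centre of its underside. Leave alone
- lamp: steel desk lamp fixed to the bench behind the work: base 130 mm wide, thin stem, head about 80 mm to the robot's side of the base centre, 280 to 390 mm over the bench; origin: centre of the base's underside

How it is judged:
On the way, in this order (a step that is already met when the one before it is completed fails the run):
1. the can stands released, upright on the bench, clear of the lever's swing ((y of can in the frame of power_box above 0.029 m or y of can in the frame of power_box below -0.099 m or x of can in the frame of power_box below -0.155 m) and angle between can's own z axis and vertical below 0.15 rad and height (world z) of can below 0.012 m and linear speed of can below 0.02 m/s and contact force between the fingers and can below 0.3 N and value of joint lever below 0.15 rad), for 0.2 s.
2. the test button is pressed in while the lever is up or just starting to fall, with the lever not touched by the robot (value of joint test_button above 0.005 m and value of joint lever below 1.2 rad and contact force between each of the arm, the fingers and lever below 0.3 N).
3. the lever has dropped fully by itself, not touched by the robot (value of joint lever above 1.55 rad and contact force between each of the arm, the fingers and lever below 0.3 N), for 0.1 s.
4. the lever is fully up again, stays there released, and the button is out (value of joint lever below 0.08 rad and value of joint test_button below 0.003 m and contact force between each of the arm, the fingers and lever below 0.3 N), for 0.3 s.
5. the dimmer's grip is level with the green marker, the lever still up (value of joint lever below 0.08 rad and value of joint test_button below 0.003 m and y of fader_top in the frame of marker between -0.008 and 0.008 m), for 0.2 s.
At the end, for the whole second after the job is handed in: Lever fully up (within 0.08 rad), button out; grip within 8 mm of the green marker along the track; can upright and still on the bench, its centre 64 mm or more beside the lever's plane or 155 mm or more in front of the hinge line; case, tray, pliers and block moved less than 30 mm (all of step 5 and (y of can in the frame of power_box above 0.029 m or y of can in the frame of power_box below -0.099 m or x of can in the frame of power_box below -0.155 m) and angle between can's own z axis and vertical below 0.15 rad and height (world z) of can below 0.012 m and linear speed of can below 0.02 m/s and distance of each of glasses_case, pen_tray, pliers, wood_block from where it was at the start of the episode below 0.03 m); the robot touches nothing.
It fails at once if the can is knocked over (angle between can's own z axis and vertical above 0.6 rad).
It fails at once if the lever strikes the can (contact force between can and lever above 1 N).
It fails at once if the glasses case, pen tray, pliers or wooden block is moved by more than 30 mm (distance of any of glasses_case, pen_tray, pliers, wood_block from where it was at the start of the episode above 0.03 m).
It also fails if it takes over 70 s, if anything falls off the work surface, if the arm or the gripper's body presses on something with over 40 N, if the wrist force passes 120 N, or if a joint passes its speed limit or range.

## Working session

There is one attempt and no reset: what is moved stays moved. The work goes in short steps, Python scripts to look and compute and a tool call to move; the robot and the scene stay as the last step left them, time stands still between calls to the robot, and variables do not carry over. Pictures are saved under pics/ and viewed, at most 10 in all, crops included, and the job is handed in when it is done.

Besides the shell and the picture viewer there is one more tool, called as name(argument=value, ...), one argument or row to a line, values as JSON. step_arm: Moves the arm, as the interface text tells. Its arguments: {"type":"object","properties":{"moves":{"type":"array","items":{"type":"array","items":{"type":"number"}}},"grip_force":{"type":"number"}},"required":["moves"]}

```bash
mkdir -p pics; cat > h.py <<'E'
import numpy as np, cv2
from workcell import manip
def cam(n):
    c=manip.camera(n); return c
def ray(c,uv):
    p=cv2.undistortPoints(np.array([[uv]],float),np.array(c["K"]),np.array(c["dist_coeffs"]))[0,0]
    R=cv2.Rodrigues(np.array(c["rvec"],float))[0]; t=np.array(c["tvec"],float).ravel()
    return -R.T@t, R.T@np.array([p[0],p[1],1])
def onz(c,uv,z):
    o,d=ray(c,uv); return o+d*(z-o[2])/d[2]
def proj(c,P):
    return cv2.projectPoints(np.array(P,float).reshape(-1,3),np.array(c["rvec"],float),np.array(c["tvec"],float),np.array(c["K"]),np.array(c["dist_coeffs"]))[0][:,0]
E
python3 - <<'E'
from h import *
for n in("scene","top"):
    c=cam(n); cv2.imwrite(f"pics/{n}0.png",c["image"]); print(n,ray(c,(320,240)))
o=manip.get_obs(); print(o["clock"],o["position"],o["ee_rot"],o["grip_width"])
E
```

```text
scene (array([1.07507798, 0.63671824, 1.00019179]), array([-0.4279587 , -0.53125333, -0.73135203]))
top (array([ 0.25770223, -0.01068697,  1.65440179]), array([ 0.21907381,  0.0054294 , -0.97579668]))
0.1 [0.16288251 0.60299288 0.19249268] [ 1.31511591e-01  9.91314426e-01 -6.38705202e-04 -4.96828669e-05] 1.0019085737379625
```

View pics/scene0.png

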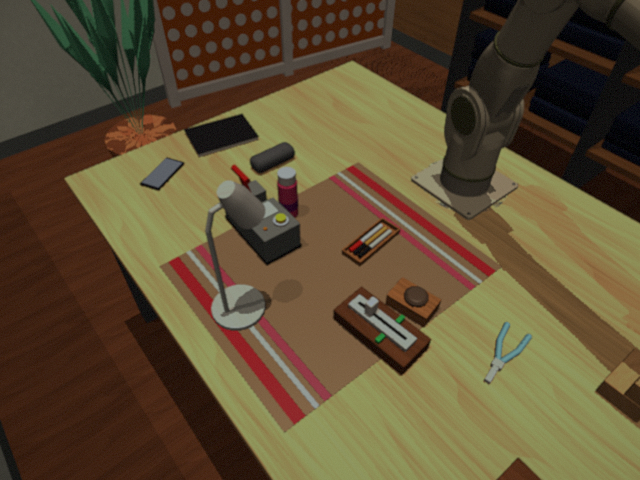

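View pics/top0.png

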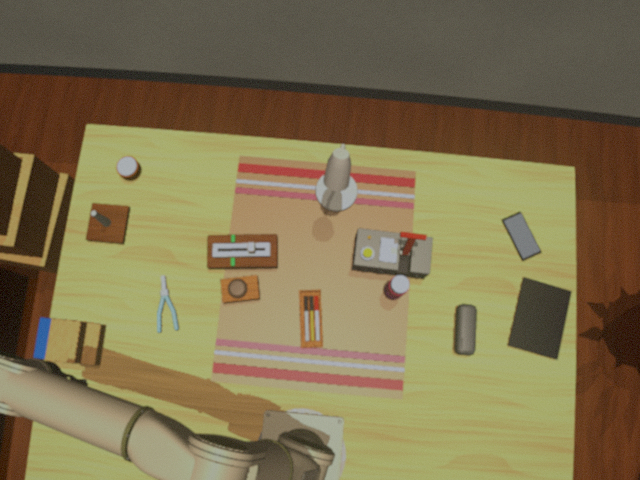

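The top view (image up = +x, left = +y) shows the box at about (392,253), button (368,253), lever bar (412,237) and can cap (397,287). The dimmer is at (243,251) with its grip at (252,248) and green tabs at (233,237) and (233,265). Next I'll measure these.

```bash
python3 - <<'E'
from h import *
c=cam("top"); im=c["image"]; hsv=cv2.cvtColor(im,cv2.COLOR_BGR2HSV)
def blobs(lo,hi,roi,mn=8):
    x0,y0,x1,y1=roi; m=cv2.inRange(hsv,lo,hi); k=np.zeros_like(m); k[y0:y1,x0:x1]=m[y0:y1,x0:x1]
    n,l,s,ce=cv2.connectedComponentsWithStats(k)
    return [(ce[i].round(1).tolist(),s[i].tolist()) for i in range(1,n) if s[i][4]>=mn]
print("K",c["K"][0][0])
for nm,lo,hi,roi,z in [("yel",(22,120,90),(35,255,255),(350,225,435,280),.108),("green",(45,100,50),(85,255,255),(200,225,285,275),.042),
  ("red",(0,170,80),(8,255,255),(395,225,435,262),.19),("cap",(0,0,120),(180,60,255),(380,270,415,305),.15),("grip",(0,0,150),(180,60,255),(205,230,280,270),.054)]:
    for b in blobs(lo,hi,roi): print(nm,b,onz(c,b[0],z).round(4))
crop=np.hstack([cv2.resize(im[220:310,345:440],None,fx=4.2,fy=4.2,interpolation=cv2.INTER_CUBIC),cv2.resize(im[220:310,200:285],None,fx=4.2,fy=4.2,interpolation=cv2.INTER_CUBIC)])
print(crop.shape);cv2.imwrite("pics/c1.png",crop)
s=cam("scene")["image"]; cv2.imwrite("pics/c2.png",np.hstack([cv2.resize(s[160:270,215:310],None,fx=4.2,fy=4.2,interpolation=cv2.INTER_CUBIC),cv2.resize(s[275:385,330:420],None,fx=4.2,fy=4.2,interpolation=cv2.INTER_CUBIC)]))
E
```

```text
K 555.8552059550752
yel ([367.4, 252.5], [364, 249, 8, 8, 50]) [ 0.5813 -0.1395  0.108 ]
green ([232.5, 238.0], [231, 235, 4, 7, 28]) [0.6013 0.2585 0.042 ]
green ([232.6, 261.2], [231, 257, 4, 9, 32]) [0.5316 0.2495 0.042 ]
red ([412.0, 235.8], [401, 233, 24, 8, 108]) [ 0.6216 -0.2502  0.19  ]
red ([406.9, 246.6], [404, 242, 7, 11, 15]) [ 0.5904 -0.2381  0.19  ]
cap ([400.0, 283.7], [391, 275, 19, 19, 290]) [ 0.494  -0.2315  0.15  ]
grip ([241.3, 249.2], [212, 242, 58, 15, 570]) [0.5676 0.2264 0.054 ]
(378, 756, 3)
```

View pics/c1.png

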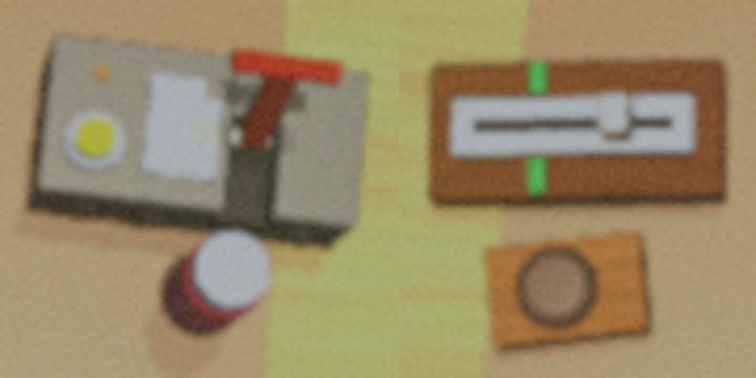

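View pics/c2.png

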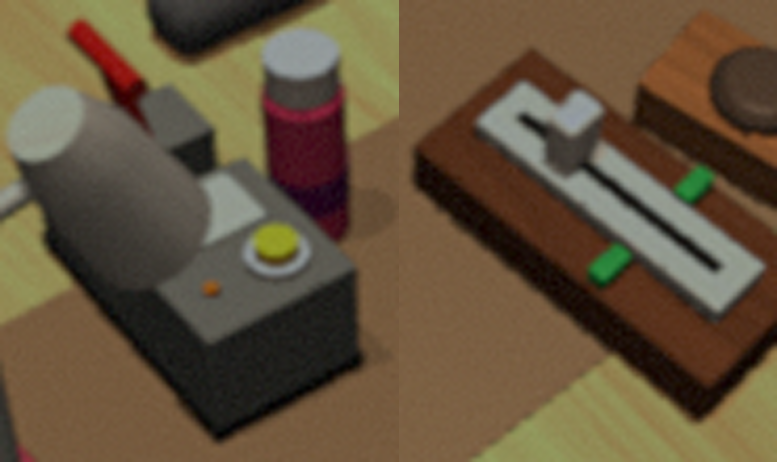

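Crop 1: box top face corners are at crop (55,38), (368,75), (352,228), (32,190), cap centre (232,270) and grip top (614,112). Crop 2 shows the can standing free, the lamp head over the box's rear half, and the grip short of the green tabs.

```bash
python3 - <<'E'
from h import *
c=cam("top"); f=lambda x,y,z:onz(c,(345+x/4.2,220+y/4.2),z)
g=lambda x,y,z:onz(c,(200+(x-399)/4.2,220+y/4.2),z)
P=np.array([f(*q,.092) for q in[(55,38),(368,75),(352,228),(32,190)]]);print(P.round(3))
yv=(P[0]-P[1]+P[3]-P[2])[:2];ya=np.arctan2(-yv[0],yv[1]);print("yaw",ya, np.linalg.norm(yv)/2)
C=P.mean(0)[:2]; R=np.array([[np.cos(ya),-np.sin(ya)],[np.sin(ya),np.cos(ya)]])
b=np.array([.5813,-.1395]); C2=b-R@[-.018,.075]; print("origin corners",C,"button",C2)
for nm,q in [("can",(.494,-.2315)),("bar",(.6216,-.2502))]: print(nm,R.T@(np.array(q)-(C+C2)/2))
D=np.array([g(*q,.04) for q in[(432,63),(723,63),(723,202),(432,202)]]);print(D.round(3))
yv=(D[0]-D[1]+D[3]-D[2])[:2];print("dyaw",np.arctan2(-yv[0],yv[1]),D.mean(0))
print("grip",g(614,112,.094))
B=np.array([g(*q,.056) for q in[(487,248),(641,235),(650,330),(497,347)]]);print("block",B.round(3),"pouch",g(557,286,.07))
print("case",onz(c,(466,330),.03),"tray",onz(c,(311,319),.01), "lamp base",onz(c,(336,192),0))
s=cam("scene")
# two-view lamp head end
o1,d1=ray(c,(332,203)); print(onz(c,(332,203),.28),onz(c,(340,155),.38))
print("head scene", onz(s,(246,218),.28),onz(s,(228,187),.38),onz(s,(250,225),.28))
E
```

```text
[[ 0.651 -0.109  0.092]
 [ 0.646 -0.327  0.092]
 [ 0.538 -0.321  0.092]
 [ 0.544 -0.101  0.092]]
yaw -0.026634373369081626 0.21862883289391086
origin corners [ 0.59454106 -0.21442712] button [ 0.59729627 -0.21495276]
can [-0.10143485 -0.01951831]
bar [ 0.0266179  -0.03481354]
[[0.604 0.334 0.04 ]
 [0.623 0.127 0.04 ]
 [0.524 0.116 0.04 ]
 [0.504 0.32  0.04 ]]
dyaw 0.09440297367139351 [0.56388343 0.22434562 0.04      ]
grip [0.5699373  0.19297235 0.094     ]
block [[0.474 0.275 0.056]
 [0.493 0.169 0.056]
 [0.428 0.156 0.056]
 [0.406 0.259 0.056]] pouch [0.45015988 0.22093534 0.07      ]
case [ 0.39388369 -0.45166337  0.03      ] tray [0.38687878 0.00319534 0.01      ] lamp base [ 0.78628799 -0.03720503  0.        ]
[ 0.66633907 -0.02494863  0.28      ] [ 0.75995879 -0.03294404  0.38      ]
head scene [ 0.73408096 -0.03092552  0.28      ] [ 0.76212583 -0.03044478  0.38      ] [ 0.7388705  -0.00860596  0.28      ]
```

step_arm(
  moves=[
    [0,290,-300,107,0,0,0.13],
    [0,290,-300,107,0,0,0.263],
    [0,290,-300,107,0,0,0.263],
    [0,290,-300,107,0,0,0.263],
    [0,290,-300,107,0,0,0.263],
    [0,290,-300,107,0,0,0.263],
    [0,290,-300,107,0,0,0.263],
    [0,290,-300,107,0,0,0.263],
    [0,290,-300,107,0,0,0.263],
    [0,290,-300,107,0,0,0.263],
  ],
  grip_force=25,
)

```text
clock: 1.3
position: [0.4567, 0.2992, 0.3016]
ee_rot: [0.004, 1.0, 0.0, 0.001]
ft_force: [-1.1, 0.1, -0.6]
grip_width: 1.003
grasp_force: 0.0
```

step_arm(
  moves=[
    [0,41,-534,0,0,0,0],
    [0,41,-534,0,0,0,0],
    [0,41,-534,0,0,0,0],
    [0,41,-534,0,0,0,0],
    [0,41,-534,0,0,0,0],
    [0,41,-534,0,0,0,0],
    [0,41,-534,0,0,0,0],
    [0,41,-534,0,0,0,0],
    [0,41,-534,0,0,0,0],
    [0,41,-534,0,0,0,0],
  ],
)

```text
clock: 2.3
position: [0.4912, -0.1961, 0.3004]
ee_rot: [-0.0, 1.0, 0.0, 0.0]
ft_force: [-0.1, 0.2, 0.4]
grip_width: 0.998
grasp_force: 0.0
```

step_arm(
  moves=[
    [0,0,0,0,0,0,0],
    [0,0,0,0,0,0,0],
    [0,0,0,0,0,0,0],
    [0,0,0,0,0,0,0],
  ],
)

```text
clock: 2.7
position: [0.4917, -0.1933, 0.3001]
ee_rot: [-0.001, 1.0, 0.0, -0.0]
ft_force: [-0.4, 0.4, -0.6]
grip_width: 0.997
grasp_force: 0.0
```

step_arm(
  moves=[
    [0,2,-38,0,0,0,0],
    [0,2,-38,-30,0,0,0],
    [0,2,-38,-70,0,0,0],
    [0,2,-38,-110,0,0,0],
    [0,2,-38,-150,0,0,0],
    [0,2,-38,-185,0,0,0],
    [0,2,-38,-212,0,0,0],
    [0,2,-38,-212,0,0,0],
    [0,2,-38,-212,0,0,0],
  ],
)

```text
clock: 3.6
position: [0.4937, -0.2325, 0.089]
ee_rot: [-0.0, 1.0, 0.0, -0.0]
ft_force: [0.5, 0.0, 0.1]
grip_width: 1.006
grasp_force: 0.0
```

step_arm(
  moves=[
    [0.1,0,0,0,0,0,0],
    [0.2,0,0,0,0,0,0],
    [0.3,0,0,0,0,0,0],
    [0.5,0,0,0,0,0,0],
    [0.5,0,0,0,0,0,0],
    [0.5,0,0,0,0,0,0],
    [0.5,0,0,0,0,0,0],
    [0.5,0,0,0,0,0,0],
  ],
)

```text
clock: 4.4
position: [0.4939, -0.233, 0.089]
ee_rot: [0.0, 1.0, 0.0, 0.001]
ft_force: [0.3, 1.3, 6.8]
grip_width: 0.555
grasp_force: 25.2
```

step_arm(
  moves=[
    [0.5,0,0,8,0,0,0],
    [0.5,0,0,15,0,0,0],
    [0.5,-20,0,15,0,0,0],
    [0.5,-50,5,15,0,0,0],
    [0.5,-80,10,15,0,0,0],
    [0.5,-110,10,15,0,0,0],
    [0.5,-125,10,15,0,0,0],
    [0.5,-125,10,15,0,0,0],
    [0.5,-125,10,15,0,0,0],
  ],
)

```text
clock: 5.3
position: [0.3688, -0.2231, 0.1037]
ee_rot: [0.0, 1.0, 0.0, 0.001]
ft_force: [0.5, 0.4, -2.8]
grip_width: 0.556
grasp_force: 26.9
```

```bash
python3 - <<'E'
from h import *
s=cam("scene"); t=cam("top")
print(proj(s,[.37,-.22,.1]),manip.get_obs()["ft_force"])
cv2.imwrite("pics/p3.png",np.hstack([cv2.resize(s["image"][100:280,210:410],(400,360)),cv2.resize(t["image"][220:400,300:500],(400,360))]))
E
```

```text
[[324.16870032 170.66560305]] [ 0.26740497 -1.06071763 -2.15464394]
```

View pics/p3.png

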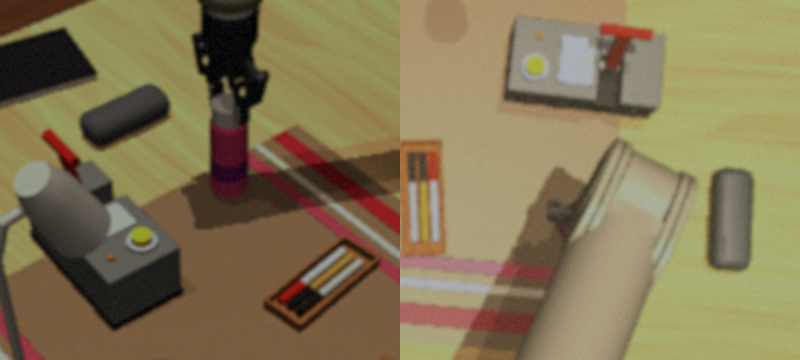

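The can hangs upright in the gripper, clear of the box, with its base at about (228,195) in the left half. I'll set it down.

step_arm(
  moves=[
    [0.5,0,0,-5,0,0,0],
    [0.5,0,0,-10,0,0,0],
    [0.5,0,0,-13,0,0,0],
    [0.5,0,0,-15,0,0,0],
    [0.5,0,0,-15,0,0,0],
  ],
)

```text
clock: 5.9
position: [0.3693, -0.2232, 0.089]
ee_rot: [0.0, 1.0, 0.0, 0.001]
ft_force: [-1.5, 2.8, 9.2]
grip_width: 0.55
grasp_force: 27.9
```

step_arm(
  moves=[
    [0.42,0,0,0,0,0,0],
    [0.35,0,0,0,0,0,0],
    [0.25,0,0,0,0,0,0],
    [0.1,0,0,0,0,0,0],
    [0,0,0,0,0,0,0],
    [0,0,0,0,0,0,0],
    [0,0,0,0,0,0,0],
    [0,0,0,0,0,0,0],
  ],
)

```text
clock: 6.7
position: [0.3682, -0.2231, 0.0883]
ee_rot: [0.0, 1.0, 0.0, 0.0]
ft_force: [0.1, -0.3, 0.7]
grip_width: 1.0
grasp_force: 0.0
```

step_arm(
  moves=[
    [0,0,0,30,0,0,0],
    [0,0,0,70,0,0,0],
    [0,0,0,110,0,0,0],
    [0,0,0,150,0,0,0],
    [1,50,20,190,0,0,0],
    [1,90,40,190,0,0,0],
    [1,130,60,190,0,0,0],
    [1,170,75,190,0,0,0],
    [1,200,84,180,0,0,0],
    [1,212,84,160,0,0,0],
  ],
)

```text
clock: 7.7
position: [0.5835, -0.1364, 0.2476]
ee_rot: [-0.002, 1.0, -0.0, 0.0]
ft_force: [-1.2, 0.0, 0.1]
grip_width: -0.002
grasp_force: 0.0
```

```bash
python3 - <<'E'
from h import *
s=cam("scene"); t=cam("top")
o=manip.get_obs();print(o["position"],o["grip_width"],o["ft_force"])
cv2.imwrite("pics/p4.png",np.hstack([cv2.resize(s["image"][100:280,210:410],(400,360)),cv2.resize(t["image"][220:400,300:500],(400,360))]))
E
```

```text
[ 0.58016722 -0.13796497  0.24482039] -0.004007870646737944 [-0.63984348 -0.92644805  0.00527794]
```

View pics/p4.png

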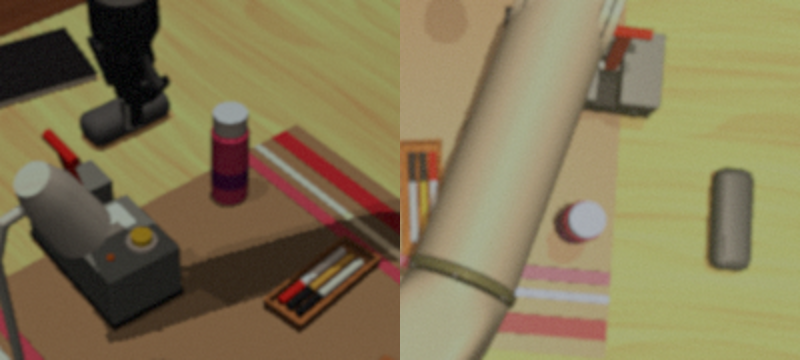

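The can stands upright, away from the lever, and the tool is over the yellow button. Next I'll press it.

step_arm(
  moves=[
    [1,0,-1,-40,0,0,0],
    [1,0,-1,-80,0,0,0],
    [1,0,-1,-115,0,0,0],
    [1,0,-1,-132,0,0,0],
    [1,0,-1,-140,0,0,0],
    [1,0,-1,-143,0,0,0],
    [1,0,-1,-145,0,0,0],
    [1,0,-1,-147,0,0,0],
  ],
)

```text
clock: 8.6
position: [0.5809, -0.1404, 0.1025]
ee_rot: [0.0, 1.0, -0.0, 0.001]
ft_force: [-0.0, 0.2, -0.5]
grip_width: -0.002
grasp_force: 0.0
```

step_arm(
  moves=[
    [1,0,0,-2,0,0,0],
    [1,0,0,-4,0,0,0],
    [1,0,0,-4,0,0,0],
  ],
)

```text
clock: 8.9
position: [0.5802, -0.1401, 0.0971]
ee_rot: [0.0, 1.0, 0.0, -0.0]
ft_force: [0.2, 0.4, -0.4]
grip_width: -0.003
grasp_force: 0.0
```

```bash
python3 - <<'E'
from h import *
s=cam("scene");o=manip.get_obs();print(o["position"],o["ft_force"])
cv2.imwrite("pics/p5.png",cv2.resize(s["image"][120:280,200:360],(640,640))[:600])
E
```

```text
[ 0.58020869 -0.14011224  0.09722959] [-0.43336954  0.62548747 -0.06417133]
```

View pics/p5.png

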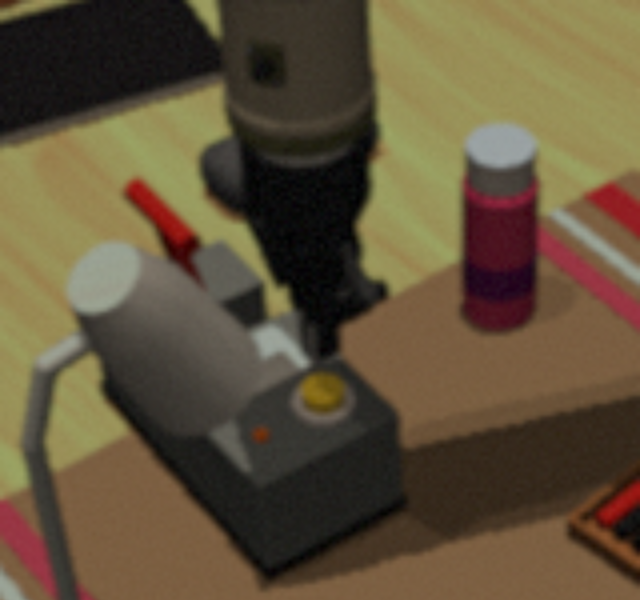

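The fingertip, at about crop (318,350), is off the button at (323,390). I'll check the numbers.

```bash
python3 - <<'E'
from h import *
s=cam("scene");t=cam("top")
print("tcp->scene",proj(s,manip.get_obs()["position"]),"button est->scene",proj(s,[.5813,-.1395,.108]))
print("button from scene",onz(s,(280.8,217.5),.108))
print("can scene", onz(s,(200+500/4,120+145/4),.15))
def tri(a,b):
    o1,d1=ray(s,a);o2,d2=ray(t,b);d1/=np.linalg.norm(d1);d2/=np.linalg.norm(d2)
    x=np.linalg.lstsq(np.c_[d1,-d2],o2-o1,rcond=None)[0];p,q=o1+d1*x[0],o2+d2*x[1];return p,q-p
print(tri((280.8,217.5),(367.4,252.5)))
print(t["rvec"],t["tvec"],t["dist_coeffs"],s["dist_coeffs"],t["K"],s["K"])
E
```

```text
tcp->scene [[280.58403392 219.26263249]] button est->scene [[280.17514292 216.61782295]]
button from scene [ 0.5819405  -0.13586072  0.108     ]
can scene [ 0.36774698 -0.21967168  0.15      ]
(array([ 0.5803902 , -0.13828953,  0.10519516]), array([ 0.00140911, -0.00137188,  0.00040911]))
[ 2.20108196 -2.00376321  0.21819044] [-0.038278    0.60195091  1.56197306] [-0.10924489  0.          0.          0.          0.        ] [0.01659181 0.         0.         0.         0.        ] [[555.85520596   0.         312.79798337]
 [  0.         555.85520596 243.24584776]
 [  0.           0.           1.        ]] [[496.95667054   0.         312.0778231 ]
 [  0.         496.95667054 240.32045801]
 [  0.           0.           1.        ]]
```

step_arm(
  moves=[
    [1,0,0,-2,0,0,0],
    [1,0,0,-5,0,0,0],
    [1,0,0,-5,0,0,0],
  ],
)

```text
clock: 9.35
position: [0.5799, -0.14, 0.0917]
ee_rot: [0.0, 1.0, 0.0, -0.0]
ft_force: [0.2, 0.6, -0.1]
grip_width: 0.002
grasp_force: 0.0
```

```bash
python3 - <<'E'
from h import *
s=cam("scene");o=manip.get_obs();print(o["position"],o["ft_force"],manip.grip_point_offset)
for z in (.097,.11,.12,.13): print(z,proj(s,[.581,-.14,z]))
cv2.imwrite("pics/p6.png",cv2.resize(s["image"][180:240,240:320],(800,600),interpolation=cv2.INTER_CUBIC))
E
```

```text
[ 0.58002364 -0.14009709  0.09192708] [-0.37912682 -0.15378506  0.25597479] 0.0187
0.097 [[280.40291563 219.50825751]]
0.11 [[280.11133598 215.90249368]]
0.12 [[279.8840258 213.0919578]]
0.13 [[279.65403938 210.24873471]]
```

View pics/p6.png

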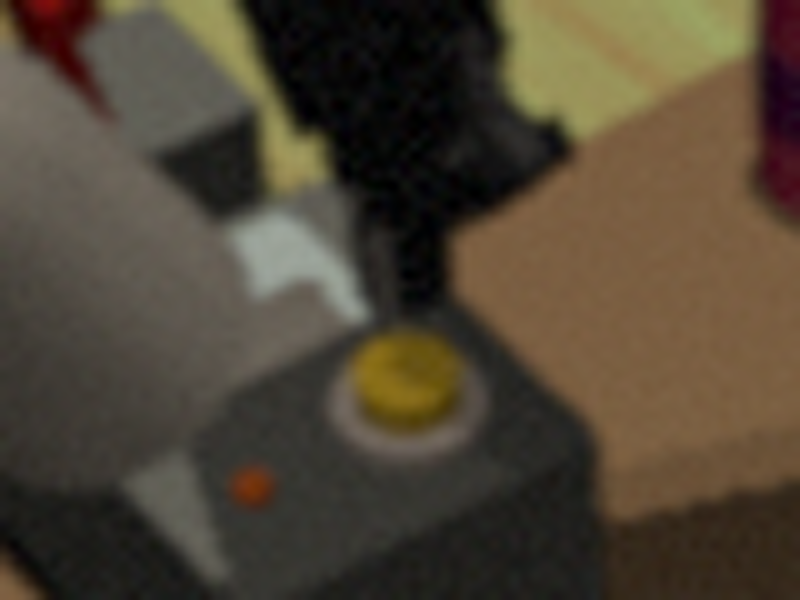

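The tips really are about 25 mm above the button, and the can was also held higher than nominal, so the reported z reads low. I'll go on down by force.

step_arm(
  moves=[
    [1,0,0,-4,0,0,0],
    [1,0,0,-8,0,0,0],
    [1,0,0,-12,0,0,0],
    [1,0,0,-12,0,0,0],
  ],
)

```text
clock: 9.8
position: [0.5798, -0.14, 0.0795]
ee_rot: [0.0, 1.0, 0.0, -0.001]
ft_force: [-0.1, 0.0, -0.3]
grip_width: 0.0
grasp_force: 0.0
```

step_arm(
  moves=[
    [1,0,0,-2,0,0,0],
    [1,0,0,-4,0,0,0],
    [1,0,0,-5,0,0,0],
  ],
)

```text
clock: 10.1
position: [0.5802, -0.1401, 0.0751]
ee_rot: [0.0, 1.0, 0.0, -0.0]
ft_force: [0.3, 0.0, 0.1]
grip_width: -0.003
grasp_force: 0.0
```

step_arm(
  moves=[
    [1,0,0,-2,0,0,0],
    [1,0,0,-3,0,0,0],
  ],
)

```text
clock: 10.3
position: [0.5802, -0.1401, 0.0721]
ee_rot: [0.0, 1.0, 0.0, -0.0]
ft_force: [0.7, 0.4, -1.0]
grip_width: -0.001
grasp_force: 0.0
```

```bash
cat > col.py <<'E'
from h import *
s=cam("scene")["image"]
for r in range(200,224,1): print(r," ".join("%3d"%v for v in s[r,268:296:2].max(1)))
h=cv2.cvtColor(s,cv2.COLOR_BGR2HSV); m=cv2.inRange(h,(18,150,90),(35,255,255))[205:230,265:300]; y,x=np.nonzero(m); print(len(y),x.mean()+265,y.mean()+205,y.min()+205)
E
python3 col.py
```

```text
200 104  94  64  10  10  17   7  17   9  29  25  39  49  32
201 132 103  76   0   5   8  12  11  24  40  24  27  47  32
202 158 123  79  13  11   8  15  15  14  23  15  17  35  28
203 163 150  95  24   9  14  11  13   2   6  12  24  27  59
204 162 164 127  49  16  16  10  12  10  11   8  16  36 104
205 162 163 152  81  35   7  14  11   4   4  14  21  74 120
206 162 162 163 116  36  15  12   5  10  10  22  61 108 124
207 156 150 158 135  39  16   6  13   9  23  63  98 122 122
208 130 110 137 138  42  32   9  11  11  65 103 123 124 124
209 107  98 125 129  44  43  17  12  14  86 123 124 124 122
210 101 102 108 105  41  49  13  11   6  75 122 125 120 125
211 103 105 106  96  41  47  21  10   5  48 103 123 123 120
212 103 106 104  96  49  47  20  13  13  35  75 120 124 123
213 106 106  96  74  44  50  25  13  14  36  49 103 124 124
214 103  98  73  58  46  50  17  13  24  38  38  77 121 122
215  95  73  57  62  76  53  26  23  55  58  41  51 104 125
216  75  57  51  84 116  66  32  48  84  81  45  38  74 117
217  55  51  55 103 135  94  61  84 104  86  50  36  49 103
218  55  53  61 114 133 123  99 105  99  90  62  39  38  76
219  53  56  67 109 115 134 126 107  92  86  71  40  40  50
220  55  55  72 111  95 121 122  96  80  82  72  39  38  39
221  54  54  67 114  86  89  96  88  77  84  62  40  42  40
222  54  58  59 104 100  87  85  86  83  86  54  43  43  42
223  56  55  58  88 111 105  96  97  93  79  45  39  38  44
38 279.9736842105263 218.5263157894737 216
```

step_arm(
  moves=[
    [1,0,0,-2,0,0,0],
    [1,0,0,-4,0,0,0],
  ],
)

```text
clock: 10.55
position: [0.5804, -0.1402, 0.0684]
ee_rot: [0.0, 1.0, 0.0, 0.0]
ft_force: [-2.0, 0.2, 2.6]
grip_width: 0.002
grasp_force: 1.8
```

step_arm(
  moves=[
    [1,0,0,-2,0,0,0],
    [1,0,0,-3,0,0,0],
  ],
)

```text
clock: 10.75
position: [0.5804, -0.1402, 0.0652]
ee_rot: [0.0, 1.0, 0.0, 0.0]
ft_force: [-0.3, -0.0, 2.5]
grip_width: -0.003
grasp_force: 1.2
```

step_arm(
  moves=[
    [1,0,0,-1,0,0,0],
    [1,0,0,-2,0,0,0],
  ],
)

```text
clock: 10.95
position: [0.5804, -0.1401, 0.0633]
ee_rot: [0.0, 1.0, 0.0, 0.0]
ft_force: [-0.2, -0.0, 3.2]
grip_width: 0.005
grasp_force: 1.5
```

```bash
cat > red.py <<'E'
from h import *
for n,(x0,y0,x1,y1) in (("scene",(205,130,310,240)),("top",(380,215,440,320))):
    c=cam(n); h=cv2.cvtColor(c["image"],cv2.COLOR_BGR2HSV)[y0:y1,x0:x1]
    m=cv2.inRange(h,(0,190,60),(8,255,255)); k,l,s,ce=cv2.connectedComponentsWithStats(m)
    print(n,[((ce[i]+[x0,y0]).round(1).tolist(),s[i].tolist()) for i in range(1,k) if s[i][4]>8])
o=manip.get_obs(); print(o["clock"],o["position"],o["ft_force"])
E
python3 red.py
```

```text
scene [([256.3, 159.4], [50, 28, 3, 4, 9]), ([258.0, 183.4], [49, 38, 8, 29, 115])]
top [([407.9, 265.3], [17, 38, 24, 20, 115])]
11.05 [ 0.58035934 -0.14019988  0.06327296] [ 0.01129197 -0.34772682  3.4903004 ]
```

The lever has tripped. I'll retreat and check that it dropped fully.

step_arm(
  moves=[
    [1,0,0,20,0,0,0],
    [1,0,0,60,0,0,0],
    [1,0,0,110,0,0,0],
    [1,0,0,150,0,0,0],
    [1,-20,80,180,0,0,0],
    [1,-40,120,190,0,0,0],
    [1,-60,170,190,0,0,0],
    [1,-80,200,190,0,0,0],
    [0.6,-80,200,190,0,0,0],
    [0.6,-80,200,190,0,0,0],
  ],
)

```text
clock: 12.05
position: [0.4988, 0.0636, 0.2533]
ee_rot: [-0.003, 1.0, 0.001, -0.0]
ft_force: [0.1, -0.4, 0.0]
grip_width: 0.329
grasp_force: 0.0
```

```bash
python3 red.py; python3 - <<'E'
from h import *
c=cam("top");s=cam("scene")
print(proj(c,[.475,-.252,.095]),proj(s,[.475,-.252,.095]))
cv2.imwrite("pics/p7.png",np.hstack([cv2.resize(s["image"][120:260,215:355],(400,400),interpolation=cv2.INTER_CUBIC),cv2.resize(c["image"][220:320,345:445],(400,400),interpolation=cv2.INTER_CUBIC)]))
E
```

```text
scene [([277.4, 188.9], [53, 46, 39, 25, 258])]
top [([402.9, 276.3], [11, 39, 22, 42, 211])]
12.15 [0.50018612 0.05963119 0.25317674] [ 0.20291117 -0.82106663 -0.16367514]
[[403.7699939  293.74850143]] [[287.84696677 181.41460668]]
```

View pics/p7.png

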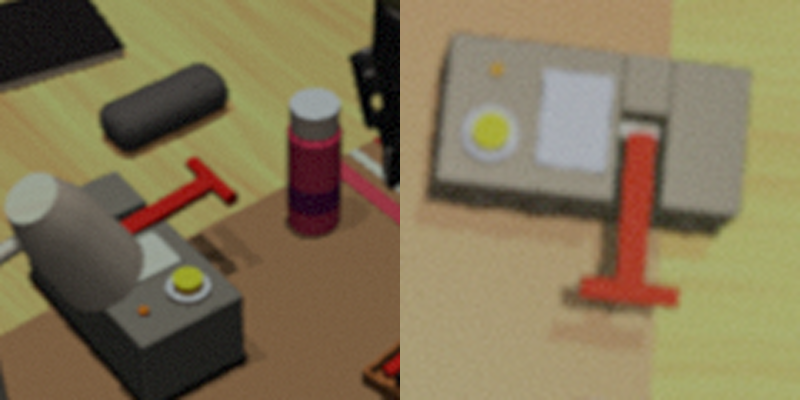

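Lever fully dropped (bar centre at right-crop (628,292), i.e. top pixel (402,293)), can still upright. Next I'll check joint 7 before turning the tool to grip the bar.

```bash
python3 - <<'E'
from h import *
o=manip.get_obs(); print(np.round(o["joint_pos"],3),o["position"])
c=cam("top");print(onz(c,(402,293),.095),onz(c,(390.3,292),.095),onz(c,(414.5,294.3),.095))
E
```

```text
[-0.698  0.019  0.503  1.703 -0.009  1.422  1.374] [0.50053016 0.05845912 0.25304318]
[ 0.47666947 -0.2468534   0.095     ] [ 0.4764907  -0.21355756  0.095     ] [ 0.47618942 -0.28252552  0.095     ]
```

step_arm(
  moves=[
    [0.45,-3,-35,0,0,0,-0.145],
    [0.45,-5,-70,0,0,0,-0.29],
    [0.45,-8,-105,0,0,0,-0.435],
    [0.45,-10,-140,0,0,0,-0.58],
    [0.45,-13,-175,0,0,0,-0.725],
    [0.45,-16,-210,0,0,0,-0.87],
    [0.45,-18,-245,0,0,0,-1.015],
    [0.45,-21,-280,0,0,0,-1.16],
    [0.45,-23,-310,0,0,0,-1.305],
    [0.45,-24,-329,0,0,0,-1.45],
  ],
)

```text
clock: 13.3
position: [0.4749, -0.273, 0.2533]
ee_rot: [0.667, 0.745, -0.001, 0.0]
ft_force: [0.4, 0.6, -0.3]
grip_width: 0.548
grasp_force: 0.0
```

step_arm(
  moves=[
    [0.45,0,0,0,0,0,-0.147],
    [0.45,0,0,0,0,0,-0.147],
    [0.45,0,0,0,0,0,-0.147],
  ],
)

```text
clock: 13.6
position: [0.4761, -0.2694, 0.2531]
ee_rot: [0.715, 0.699, -0.0, -0.0]
ft_force: [-0.0, 0.4, 0.1]
grip_width: 0.548
grasp_force: 0.0
```

step_arm(
  moves=[
    [0.45,0,-1,-45,0,0,0],
    [0.45,0,-1,-90,0,0,0],
    [0.45,0,-1,-130,0,0,0],
    [0.45,0,-1,-160,0,0,0],
    [0.45,0,-1,-180,0,0,0],
    [0.45,0,-1,-195,0,0,0],
    [0.45,0,-1,-206,0,0,0],
    [0.45,0,-1,-206,0,0,0],
  ],
)

```text
clock: 14.4
position: [0.4759, -0.2697, 0.0464]
ee_rot: [0.716, 0.698, -0.0, -0.001]
ft_force: [-0.5, -0.5, 0.3]
grip_width: 0.552
grasp_force: 0.0
```

step_arm(
  moves=[
    [0.6,0,0,0,0,0,0],
    [0.7,0,0,0,0,0,0],
    [0.8,0,0,0,0,0,0],
    [0.9,0,0,0,0,0,0],
    [0.95,0,0,0,0,0,0],
    [0.95,0,0,0,0,0,0],
  ],
  grip_force=20,
)

```text
clock: 15.0
position: [0.4769, -0.2703, 0.048]
ee_rot: [0.717, 0.698, 0.0, 0.001]
ft_force: [-0.9, 0.5, 6.3]
grip_width: 0.179
grasp_force: 20.8
```

step_arm(
  moves=[
    [0.95,1,0,9,0,0,0],
    [0.95,4,0,18,0,0,0],
    [0.95,6,0,26,0,0,0],
    [0.95,10,0,35,0,0,0],
    [0.95,14,0,43,0,0,0],
    [0.95,18,0,50,0,0,0],
    [0.95,23,-1,58,0,0,0],
    [0.95,29,-1,65,0,0,0],
    [0.95,35,-1,71,0,0,0],
    [0.95,42,-1,77,0,0,0],
  ],
)

```text
clock: 16.0
position: [0.5139, -0.2716, 0.1249]
ee_rot: [0.717, 0.697, -0.002, -0.004]
ft_force: [-20.5, 2.8, 19.7]
grip_width: 0.173
grasp_force: 20.9
```

```bash
python3 red.py; python3 -c "
from h import *
o=manip.get_obs();print(o['grip_width'],o['grasp_force'])
s=cam('scene');t=cam('top')
for a in(.7,1.45):
  p=[.595-.12*np.sin(a),-.2485,.08+.12*np.cos(a)];print(proj(s,p),proj(t,p))"
```

```text
scene [([268.8, 178.3], [51, 30, 28, 39, 250])]
top []
16.1 [ 0.51555764 -0.27172618  0.12600673] [-20.77999326   3.70641018  21.32092704]
0.17282695134932938 21.385017335414886
[[274.27158821 166.38340554]] [[408.04158883 274.48639553]]
[[288.34474934 182.32512812]] [[402.53002224 293.35466918]]
```

step_arm(
  moves=[
    [0.95,-2,0,3,0,0,0],
    [0.95,-4,0,5,0,0,0],
    [0.95,-4,0,5,0,0,0],
  ],
)

```text
clock: 16.5
position: [0.517, -0.2708, 0.129]
ee_rot: [0.716, 0.698, 0.001, 0.002]
ft_force: [14.9, -6.2, -18.1]
grip_width: 0.174
grasp_force: 20.4
```

step_arm(
  moves=[
    [0.95,7,0,6,0,0,0],
    [0.95,15,0,11,0,0,0],
    [0.95,15,0,11,0,0,0],
  ],
)

```text
clock: 16.8
position: [0.5309, -0.2713, 0.1404]
ee_rot: [0.716, 0.698, -0.0, 0.001]
ft_force: [4.5, -4.3, -8.7]
grip_width: 0.172
grasp_force: 20.5
```

step_arm(
  moves=[
    [0.95,8,0,3,0,0,0],
    [0.95,17,0,6,0,0,0],
    [0.95,25,-1,8,0,0,0],
    [0.95,34,-1,10,0,0,0],
    [0.95,34,-1,10,0,0,0],
  ],
)

```text
clock: 17.3
position: [0.5652, -0.2725, 0.1526]
ee_rot: [0.716, 0.698, 0.001, 0.001]
ft_force: [-4.3, 0.6, 12.6]
grip_width: 0.174
grasp_force: 23.9
```

step_arm(
  moves=[
    [0.95,8,0,4,0,0,0],
    [0.95,16,0,5,0,0,0],
    [0.95,24,-1,6,0,0,0],
    [0.95,32,-1,6,0,0,0],
    [0.95,32,-1,6,0,0,0],
  ],
)

```text
clock: 17.8
position: [0.5966, -0.2733, 0.1563]
ee_rot: [0.716, 0.698, -0.0, 0.001]
ft_force: [0.0, -2.6, 2.9]
grip_width: 0.177
grasp_force: 23.3
```

Nearly vertical with low forces; on past vertical.

step_arm(
  moves=[
    [0.95,7,0,0,0,0,0],
    [0.95,13,-1,-1,0,0,0],
    [0.95,17,-1,-2,0,0,0],
    [0.95,17,-1,-2,0,0,0],
  ],
)

```text
clock: 18.2
position: [0.6136, -0.2738, 0.1545]
ee_rot: [0.716, 0.698, 0.001, 0.001]
ft_force: [-0.4, -0.3, 5.2]
grip_width: 0.171
grasp_force: 23.8
```

```bash
python3 red.py
```

```text
scene [([242.8, 173.2], [32, 35, 14, 16, 77])]
top []
18.3 [ 0.61333468 -0.2737441   0.1546171 ] [-0.33339361 -1.08744219  5.18356739]
```

step_arm(
  moves=[
    [0.8,0,0,0,0,0,0],
    [0.65,0,0,0,0,0,0],
    [0.5,2,0,0,0,0,0],
    [0.4,4,0,0,0,0,0],
    [0.4,4,0,0,0,0,0],
    [0.4,4,0,30,0,0,0],
    [0.4,4,0,70,0,0,0],
    [0.4,4,0,110,0,0,0],
  ],
)

```text
clock: 19.1
position: [0.6159, -0.2739, 0.2653]
ee_rot: [0.717, 0.697, -0.0, -0.0]
ft_force: [1.4, 0.3, 0.2]
grip_width: 0.601
grasp_force: 0.0
```

step_arm(
  moves=[
    [0.4,-30,40,0,0,0,0],
    [0.4,-60,75,0,0,0,0.1],
    [0.4,-90,110,0,0,0,0.2],
    [0.4,-100,150,0,0,0,0.3],
    [1,-100,200,0,0,0,0.45],
    [1,-100,250,0,0,0,0.6],
    [1,-100,300,0,0,0,0.75],
    [1,-100,350,0,0,0,0.9],
    [1,-100,380,0,0,0,1.05],
    [1,-100,380,0,0,0,1.2],
  ],
)

```text
clock: 20.1
position: [0.5154, 0.1115, 0.2638]
ee_rot: [0.191, 0.982, 0.0, -0.0]
ft_force: [-0.1, -0.3, 0.4]
grip_width: 0.004
grasp_force: 0.0
```

```bash
python3 red.py
```

```text
scene [([240.0, 174.2], [27, 35, 17, 22, 111])]
top [([412.5, 235.7], [21, 18, 24, 6, 66])]
20.2 [0.51612162 0.10659413 0.26414707] [ 0.1727919   0.22316146 -0.65047542]
```

```bash
python3 - <<'E'
from h import *
s=cam("scene")
print("grip",onz(s,(373.1,301.7),.094),"green",onz(s,(380,338.1),.042),onz(s,(400.2,318.8),.042))
h=cv2.cvtColor(s["image"],cv2.COLOR_BGR2HSV);m=cv2.inRange(h,(45,100,50),(85,255,255));m[:300]=0;m[:,:350]=0;m[:,420:]=0;m[360:]=0
n,l,st,ce=cv2.connectedComponentsWithStats(m)
for i in range(1,n):
    if st[i][4]>8: print(ce[i],st[i],onz(s,ce[i],.042))
print(manip.get_obs()["position"])
E
```

```text
grip [0.57042427 0.19926684 0.094     ] green [0.5972502 0.2563703 0.042    ] [0.52586464 0.24799548 0.042     ]
[400.01923077 318.28846154] [395 314  10   9  52] [0.52519239 0.24674639 0.042     ]
[379.65625  337.546875] [375 333  11  10  64] [0.59686586 0.25486294 0.042     ]
[0.51627761 0.10550648 0.26424638]
```

step_arm(
  moves=[
    [0.8,20,40,0,0,0,0.14],
    [0.6,45,75,0,0,0,0.28],
    [0.4,52,90,0,0,0,0.42],
    [0.4,52,90,0,0,0,0.49],
    [0.4,52,90,-40,0,0,0.49],
    [0.4,52,90,-80,0,0,0.49],
    [0.4,52,90,-120,0,0,0.49],
    [0.4,52,90,-140,0,0,0.49],
    [0.4,52,90,-150,0,0,0.49],
    [0.4,52,90,-150,0,0,0.49],
  ],
)

```text
clock: 21.25
position: [0.568, 0.1948, 0.1136]
ee_rot: [-0.044, 0.999, -0.0, -0.001]
ft_force: [0.3, -0.3, 0.6]
grip_width: 0.596
grasp_force: 0.0
```

step_arm(
  moves=[
    [0.4,0,1,-30,0,0,0],
    [0.4,0,1,-55,0,0,0],
    [0.4,0,1,-70,0,0,0],
    [0.4,0,1,-79,0,0,0],
    [0.4,0,1,-79,0,0,0],
  ],
)

```text
clock: 21.75
position: [0.5683, 0.1967, 0.0352]
ee_rot: [-0.046, 0.999, -0.0, -0.0]
ft_force: [-0.1, -0.1, -0.6]
grip_width: 0.604
grasp_force: 0.0
```

step_arm(
  moves=[
    [0.5,0,0,0,0,0,0],
    [0.6,0,0,0,0,0,0],
    [0.7,0,0,0,0,0,0],
    [0.8,0,0,0,0,0,0],
    [0.9,0,0,0,0,0,0],
    [0.9,0,0,0,0,0,0],
  ],
)

```text
clock: 22.35
position: [0.5687, 0.197, 0.036]
ee_rot: [-0.046, 0.999, 0.0, 0.0]
ft_force: [-1.3, -0.1, 7.0]
grip_width: 0.231
grasp_force: 22.1
```

step_arm(
  moves=[
    [0.9,-1,8,1,0,0,0],
    [0.9,-2,18,2,0,0,0],
    [0.9,-3,28,2,0,0,0],
    [0.9,-4,38,2,0,0,0],
    [0.9,-5,48,2,0,0,0],
    [0.9,-6,55,2,0,0,0],
    [0.9,-6,55,2,0,0,0],
    [0.9,-6,55,2,0,0,0],
  ],
)

```text
clock: 23.15
position: [0.5625, 0.253, 0.0362]
ee_rot: [-0.047, 0.999, 0.0, 0.001]
ft_force: [7.0, 2.2, -11.9]
grip_width: 0.226
grasp_force: 20.6
```

step_arm(
  moves=[
    [0.7,0,0,0,0,0,0],
    [0.5,0,0,0,0,0,0],
    [0.4,0,0,0,0,0,0],
    [0.4,0,0,0,0,0,0],
    [0.4,0,0,30,0,0,0],
    [0.4,0,0,70,0,0,0],
    [0.4,0,0,120,0,0,0],
    [0.4,0,0,170,0,0,0],
    [0.4,-40,-40,200,0,0,0],
    [0.4,-60,-80,200,0,0,0],
  ],
)

```text
clock: 24.15
position: [0.5061, 0.1793, 0.2395]
ee_rot: [-0.048, 0.999, 0.001, 0.002]
ft_force: [1.3, -0.5, 1.0]
grip_width: 0.6
grasp_force: 0.0
```

step_arm(
  moves=[
    [0.4,0,-50,0,0,0,0],
    [0.4,0,-100,0,0,0,0],
    [0.4,-20,-140,0,0,0,0],
    [0.4,-20,-140,0,0,0,0],
  ],
)

```text
clock: 24.55
position: [0.4846, 0.0315, 0.2372]
ee_rot: [-0.042, 0.999, 0.0, 0.0]
ft_force: [0.1, -0.6, 0.2]
grip_width: 0.602
grasp_force: 0.0
```

```bash
python3 red.py; python3 - <<'E'
from h import *
c=cam("top");s=cam("scene")
cv2.imwrite("pics/p8.png",np.hstack([cv2.resize(s["image"][275:385,330:420],(360,440),interpolation=cv2.INTER_CUBIC),cv2.resize(c["image"][220:310,200:290],(440,440),interpolation=cv2.INTER_CUBIC)]))
E
```

```text
scene [([240.0, 174.0], [27, 35, 17, 18, 105])]
top [([413.4, 235.8], [22, 18, 23, 6, 56])]
24.65 [0.48560196 0.03726267 0.23691124] [0.65221112 0.22955748 0.3076621 ]
```

View pics/p8.png

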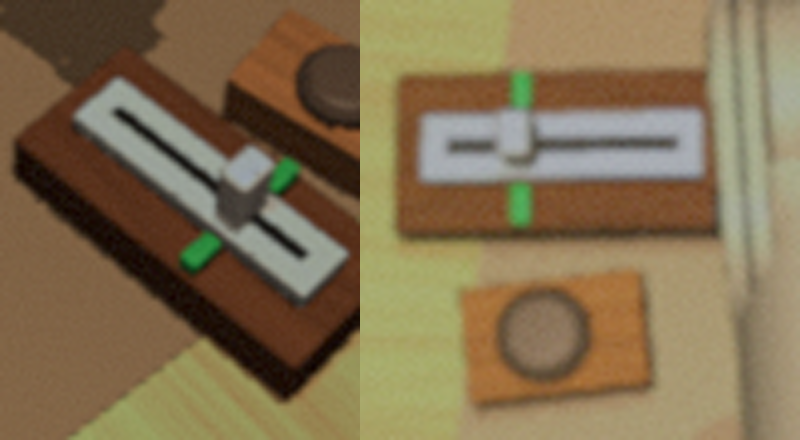

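The grip top is at right-crop (516,132) and the tabs at (521,90) and (520,205), so it looks level. I'll compute the offset in both views.

```bash
python3 - <<'E'
from h import *
c=cam("top");s=cam("scene")
T=lambda x,y,z:onz(c,(200+(x-360)/4.889,220+y/4.889),z); S=lambda x,y,z:onz(s,(330+x/4,275+y/4),z)
for F,g,a,b in((T,(516,132),(521.5,90),(520,205)),(S,(247,163),(201,252),(285,175))):
    G=F(*g,.094);A,B=F(*a,.042),F(*b,.042);M=(A+B)/2;print(G,M)
    for y in(.094,.12): print((G-M)[:2]@[-np.sin(y),np.cos(y)])
print(manip.get_obs()["clock"])
E
```

```text
[0.56373823 0.24820078 0.094     ] [0.56482555 0.25278358 0.042     ]
-0.004460512319067291
-0.004419679884185012
[0.56437888 0.25204347 0.094     ] [0.56026579 0.25296066 0.042     ]
-0.001299198126598959
-0.001402977348114883
24.85
```

```bash
python3 -c "
from workcell import manip
print(manip.hand_in())"
```

```text
the job is handed in; nothing more can be done
None
```

I handed the job in at about 25 s of the 70 s limit. The can stands clear, the button tripped the lever, the lever is back up, and the dimmer grip is about 1–4 mm from the marker by camera (8 mm allowed); hand-in returned no verdict.

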